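# Sort two tins into a pantry can rack with its seesaw gate

### The job

Load the two tins that wait in the can rack's loading trough so that each ends in the lane where a tin of its own kind already lies. One after the other, push them in along the trough with the fingertips and let them roll down by themselves; before each, press down the end of the seesaw gate on the side of the lane that tin must take, unless it lies fully over that way already. Do not lift the tins or steer them by hand, and leave everything else where it is.

Things in the scene. Friction and masses are not known exactly. Their poses are not given: they have to be found in the camera images.
- can_rack: White steel can rack on a wooden base, 600 mm long (its y), fixed. Origin: worktop under the pivot; x away from the robot, y left, z up. A channel 72 mm wide (x -36 to 36) runs along y: gate in the middle, a lane on each side. Back plate 95 mm high, in the middle (y +-32 mm) a backstop 137 mm high; front plates 83 mm high with a V notch where the loading trough enters. Smooth: friction about 0.25.
- gate (a joint): Seesaw gate: steel plate 210 mm (rack y) by 60 mm, rocking about a pin along rack x, 50 mm high; plate top 18 mm above the pin. Radians: 0 level, +0.26 right end (-y) fully down, -0.26 left end (+y) fully down. Stiff pivot (0.25 N m, 3 N at an end): stays where left, also when a tin drops on its middle. May start at any tilt.
- gate_left_end (a point): Point on the gate's top 95 mm left (+y) of the pivot, 10 mm from the end: press down here to send tins to the left lane. Moves with the gate: about 43 mm high when fully down, 92 mm when fully up.
- gate_right_end (a point): The same on the right (-y): press here for the right lane.
- trough_mouth (a point): Bottom line of the trough at its open far end, beside the gate (rack x -36, y 0, 67 mm high). A tin pushed along drops some 4 mm onto the gate over the pivot and rolls to its low side once its near end is 0 to 10 mm past here and the push is eased. Push low, on the lower half of the tin's end: pushed high it tips forward against the backstop and needs up to 25 mm.
- tall_tin_center (a point): Middle of the waiting taller tin (75 mm diameter, 58 mm long, about 0.26 kg) lying on its side, axis along the trough, middle 111 mm high. Either waiting tin may be the front one (its far end already reaches 8 mm past the mouth); pushing the near end of the rear tin pushes both.
- flat_tin_center (a point): Middle of the waiting flat tin (86 mm diameter, 40 mm long, about 0.23 kg) lying on its side in the same trough, middle 117 mm high.
- stored_tall_tin_center (a point): Middle of the tin of the taller kind (75 x 58 mm) that already lies on its side at the end of one lane.
- stored_flat_tin_center (a point): Middle of the tin of the flat kind (86 x 40 mm) that already lies on its side at the end of the other lane.
- tall_tin: The waiting taller tin; origin: centre of its end farther from the robot, its z axis along the tin toward the robot.
- flat_tin: The waiting flat tin; origin likewise.
- stored_tall_tin: The stored taller tin; origin: centre of its far end.
- stored_flat_tin: The stored flat tin; origin: centre of its far end.
- garlic: Garlic bulb, 57 mm, loose bystander before the left lane; origin under it.
- mandarin: Mandarin, 58 mm, loose bystander before the right lane; origin under it.
- spice_jar: Spice jar 41 mm wide, 104 mm high, loose bystander farther left; origin under it.
- timer: Kitchen timer, red dome, 62 mm wide, 58 mm high, loose bystander farther right; origin under it.
- left_lane (a point): Middle of the left (+y) lane's wooden floor, which slopes 7 degrees down outward from 36 mm height at rack y 106 mm to 14 mm at y 288 mm, where a stop 66 mm high ends it. A lane holds two tins.
- right_lane (a point): The same of the right (-y) lane.
- trough_near_end (a point): Bottom line of the loading trough at its end nearest the robot (rack x -158, y 0, 67 mm high). The trough is level, along rack x; its two plates rise 30 degrees to either side, to upper edges 95 mm high at y +-43 mm. Open at both ends.
There are look-alikes about, which are no part of the job. What is shaped like the flat_tin but green is not meant.

How it is judged (in metres and radians):
At the end, for the whole second after the job is handed in: Each of the two tins lies at rest (under 2 cm/s) in a lane of the rack, middle lower than 90 mm above the worktop and within 30 mm of the channel's centre line, next to the stored tin of its own kind (middles under 115 mm apart), and the stored tins still lie in their lanes (distance between tall_tin_center and stored_tall_tin_center below 0.115 m and height (world z) of each of tall_tin_center, flat_tin_center below 0.09 m and linear speed of each of tall_tin, flat_tin below 0.02 m/s and height (world z) of each of stored_tall_tin_center, stored_flat_tin_center below 0.075 m and x of tall_tin_center in the frame of can_rack between -0.03 and 0.03 m and x of stored_tall_tin_center in the frame of can_rack between -0.03 and 0.03 m and distance between flat_tin_center and stored_flat_tin_center below 0.115 m and x of flat_tin_center in the frame of can_rack between -0.03 and 0.03 m and x of stored_flat_tin_center in the frame of can_rack between -0.03 and 0.03 m); the robot touches nothing.
It fails at once if a waiting tin is lifted (middle about 20 mm above its height in the trough) (height (world z) of any of tall_tin_center, flat_tin_center above 0.135 m).
It fails at once if the fingers steer a tin by hand once it rolls to a lane ((contact force between the fingers and tall_tin above 0.5 N and (y of tall_tin_center in the frame of can_rack above 0.08 m or y of tall_tin_center in the frame of can_rack below -0.08 m)) or (contact force between the fingers and flat_tin above 0.5 N and (y of flat_tin_center in the frame of can_rack above 0.08 m or y of flat_tin_center in the frame of can_rack below -0.08 m))).
It fails at once if a stored tin is handled with the fingers or moved more than 40 mm (contact force between the fingers and stored_tall_tin above 0.5 N or contact force between the fingers and stored_flat_tin above 0.5 N or distance of any of stored_tall_tin_center, stored_flat_tin_center from where it was at the start of the episode above 0.04 m).
It fails at once if a bystander (garlic, mandarin, spice jar, timer) is displaced by more than 25 mm (distance of any of garlic, mandarin, spice_jar, timer from where it was at the start of the episode above 0.025 m).
It also fails if it takes over 67 s, if anything falls off the work surface, if the arm or the gripper's body presses on something with over 40 N, if the wrist force passes 120 N, or if a joint passes its speed limit or range.

### The arm

A 6-joint arm with a two-finger parallel gripper is mounted at the origin on a cart in front of the work surface, level with it; the furniture and walls round the work are solid. World frame = base frame: x ahead of the robot, y to its left, z up, the work surface at z = 0. Lengths are in mm, angles in rad, forces in N, time in s.
With the tool pointing down it reaches from about 375 to 900 mm from the base axis. Payload 3.1 kg.
Tool frame: the origin (TCP) lies at the very end of the fingers, on their centre line; the grasp point (between the pads) lies 19 mm behind it; z points along the fingers, y is the line along which they close (so a half turn about z gives the same grasp; the last joint's range is limited). The gripper opens to 87 mm and grips with 3 to 60 N. Pads are 19 mm wide; open, the fingers measure 117 mm over their backs; the gripper's body (75 mm by 190 mm) begins 51 mm behind the grasp point.
Start: joints at [1.06, 0.527, 1.433, -0, 1.181, -0.178], TCP at [203.55, 590.901, 222.548] pointing down, gripper open.
Joint ranges: [-3.08, 3.08], [-0.75, 2.2], [0.22, 2.44], [-1.43, 4.57], [0, 2.65], [-2.85, 2.85]. Speed limits (rad/s): [2.79, 2.79, 3.14, 3.14, 3.14, 3.14].

### API

Orientations are given as a unit quaternion [x, y, z, w].
In Python, from rig import manip, inverse_kinematics, vision, order, spot_in gives the robot as it stands. Calls block until the motion is done:
- manip.move_ptp(position, orientation): joint-space move of the TCP to a pose.
- manip.movel(position, orientation=None, max_speed=150): straight line of the TCP; orientation=None keeps the orientation; max_speed is the mean speed in mm/s.
- manip.set_joints(angles): joint-space move.
- manip.grip(opening): finger opening in mm; the grip force is fixed at half the most; returns when the fingers have stopped.
- manip.hold(seconds).
- inverse_kinematics(position, orientation): joint angles nearest the present ones, or None.
- vision.capture(name): name is "scene" or "top" or "wrist"; returns the picture (420x560x3 uint8, blue, green, red); there is no depth.
- vision.calibration(name): a dict with "intrinsics" (3x3 intrinsics, pixels), "R" (3x3) and "t" (3): a world point X has camera coordinates R X + t; the wrist camera has in their place "T_tool_cam" (4x4, takes a point from camera to tool coordinates, whose origin is the TCP and whose axes are the flange's). Camera axes: x right, y down, z forward; pixel columns grow to the right and rows downward; lengths in mm; the calibration is good to about 2 mm. A picture is of the moment at which its call begins: read the wrist's pose just before it. calibration takes no time and is no camera call.
A pose or a line that the arm cannot do raises manip.IKError and nothing moves.
- order.job_done(): hands the job in; it is judged then, once.
Trained networks look in the newest picture that a camera, given by its name, has taken for a name from the list of things; names that differ only in an ending like _2 or _b are one class to them, and where a whole thing is asked for, a point or a joint stands for the part that bears it (a point fixed in the world has none). Each returns a list of dicts, best first, with "conf" (0 to 1); they miss things now and then, are a little off and sometimes report something else, mostly with a low value. They report only what shows in the picture. A call takes as long as a camera call. They do not tell look-alikes from the thing itself.
- spot_in(camera, query): "xyz" ([x, y, z] in mm, in world coordinates, good to about 4 mm: the middle of the surface that is visible of it).
Readings, each from a call of its own:
- manip.current_time(): time.
- manip.current_joint_positions(): joint angles.
- manip.current_qd(): joint speeds.
- manip.current_joint_torque(): joint torques, N m.
- manip.current_ee_pos(): TCP position.
- manip.current_ee_rot(): TCP orientation.
- manip.current_ft_force(): force on the tool from outside, world axes, zero at the start.
- manip.current_ft_torque(): the same for the moment, N m.
- manip.current_width(): finger opening in mm.
- manip.current_grip_force(): force on a finger pad.
Only numpy, scipy, OpenCV 4.12 (cv2) and the standard library are available. Lean on these libraries where they do the work, as an engineer would, in place of code of your own. Each camera call takes 0.05 s, during which the arm holds its last target. There are 200 camera calls.

## Working session

There is one attempt and no reset: what is moved stays moved. The work goes in short steps, each a Python script; the robot and the scene stay as the last script left them, time stands still between calls to the robot, and variables do not carry over. Pictures are saved under pics/ and viewed, at most 10 in all, crops included, and the job is handed in when it is done.

```bash
mkdir -p pics; python3 - <<'E'
from rig import manip, vision, spot_in
import cv2, numpy as np
a=vision.capture("scene"); b=vision.capture("top")
cv2.imwrite("pics/s0.png",a); cv2.imwrite("pics/t0.png",b)
for c in ("scene","top"):
    k=vision.calibration(c); K,R,t=map(np.array,(k["intrinsics"],k["R"],k["t"])); t=t.ravel()
    print(c,"cam at",(-R.T@t).round())
    for q in ["can_rack","gate","gate_left_end","gate_right_end","trough_mouth","trough_near_end","tall_tin","flat_tin","stored_tall_tin","stored_flat_tin","left_lane","right_lane","garlic","mandarin"]:
        for d in spot_in(c,q)[:3]:
            p=np.array(d["xyz"]); u=K@(R@p+t); print(q,round(d["conf"],2),p.round(),(u[:2]/u[2]).round())
print(manip.current_time(),manip.current_ee_rot())
E
```

```text
scene cam at [-165. -391.  820.]
can_rack 0.76 [528. -79.  62.] [306. 226.]
gate 0.56 [570. -89.  72.] [316. 215.]
gate_left_end 0.61 [570. -83.  72.] [314. 214.]
gate_left_end 0.22 [441. -40. 133.] [277. 221.]
gate_right_end 0.88 [567. -88.  74.] [316. 215.]
trough_mouth 0.84 [525. -81.  57.] [306. 228.]
trough_mouth 0.62 [562. 200.  87.] [227. 179.]
trough_mouth 0.5 [568. -85.  71.] [315. 215.]
trough_near_end 0.77 [523. -78.  61.] [305. 227.]
trough_near_end 0.51 [561. 201.  84.] [227. 180.]
trough_near_end 0.42 [380. 248.  69.] [175. 215.]
tall_tin 0.64 [511. -46. 140.] [293. 203.]
tall_tin 0.49 [ 408. -316.   40.] [373. 299.]
flat_tin 0.98 [439. -40. 132.] [277. 222.]
flat_tin 0.78 [ 450. -429.   65.] [429. 301.]
flat_tin 0.66 [467. 329.  69.] [173. 188.]
stored_tall_tin 0.89 [562. 203.  88.] [227. 179.]
stored_flat_tin 0.63 [ 556. -282.   85.] [383. 241.]
stored_flat_tin 0.27 [527. -76.  63.] [305. 225.]
left_lane 0.91 [525. -79.  64.] [306. 226.]
left_lane 0.2 [570. -86.  72.] [316. 214.]
right_lane 0.85 [527. -81.  61.] [306. 226.]
garlic 0.67 [452. 130.  34.] [227. 223.]
gar
[... 481 characters left out ...]
n 0.62 [506. -34. 142.] [273. 218.]
flat_tin 0.78 [ 463. -422.   80.] [416. 235.]
flat_tin 0.72 [459. -33. 154.] [273. 236.]
flat_tin 0.71 [476. 334.  70.] [136. 230.]
stored_tall_tin 0.77 [565. 211.  85.] [182. 197.]
stored_tall_tin 0.28 [505. -30. 143.] [271. 219.]
stored_flat_tin 0.69 [ 568. -272.   99.] [362. 196.]
left_lane 0.72 [563. -41.  61.] [276. 199.]
right_lane 0.69 [564. -36.  59.] [274. 199.]
right_lane 0.31 [ 566. -272.   96.] [362. 197.]
right_lane 0.25 [505. -33. 142.] [273. 219.]
garlic 0.56 [462. 133.  37.] [213. 236.]
garlic 0.29 [563. -38.  65.] [274. 199.]
mandarin 0.79 [ 431. -202.   47.] [334. 247.]
1.5 [ 1.65147219e-01  9.86268927e-01  4.93690173e-06 -5.98098850e-06]
```

```bash
python3 - <<'E'
import cv2
b=cv2.imread("pics/t0.png"); a=cv2.imread("pics/s0.png")
cv2.imwrite("pics/t0c.png",cv2.resize(b[155:305,110:440],None,fx=2.4,fy=2.4,interpolation=cv2.INTER_CUBIC))
cv2.imwrite("pics/s0c.png",cv2.resize(a[140:340,150:460],None,fx=2.5,fy=2.5,interpolation=cv2.INTER_CUBIC))
E
```

```text
(no output)
```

View pics/t0c.png

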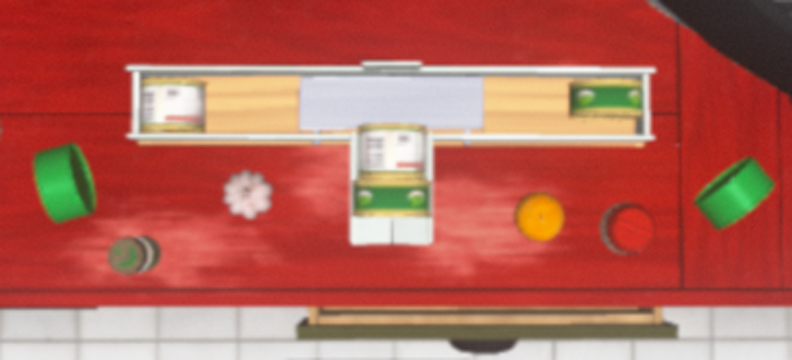

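View pics/s0c.png

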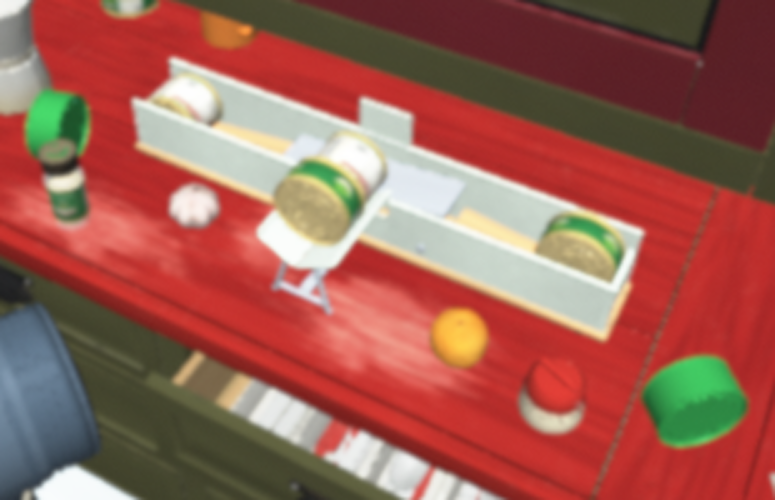

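Tall tin is in front (top px 273,217) and flat behind it (273,237). The stored tall is in the left lane (182,197) and the stored flat in the right (362,196). The look-alikes are the plain green cylinders at (136,230) and (416,235), and I'm rejecting those. So the tall goes left first, then the flat goes right. Next I fit the rack pose.

```bash
cat > h.py <<'E'
import numpy as np
from scipy.spatial.transform import Rotation as Ro
from rig import manip, vision, inverse_kinematics
def cam(c):
    k=vision.calibration(c); return [np.array(k[x],float) for x in("intrinsics","R")]+[np.array(k["t"],float).ravel()]
def proj(c,P):
    K,R,t=cam(c); u=(K@(R@np.atleast_2d(P).T+t[:,None])).T; return u[:,:2]/u[:,2:]
def w(p,q):  # rack -> world
    c,s=np.cos(q[2]),np.sin(q[2]); p=np.atleast_2d(p).astype(float)
    return np.c_[q[0]+c*p[:,0]-s*p[:,1], q[1]+s*p[:,0]+c*p[:,1], p[:,2]]
def tool(yaw,tilt,spin=0): # z along fingers: tilted forward from straight down; spin about z
    s,c=np.sin(tilt),np.cos(tilt)
    M=np.array([[c,0,s],[0,-1,0],[s,0,-c]])   # columns: x,y,z of tool
    return (Ro.from_euler('z',yaw)*Ro.from_matrix(M)*Ro.from_euler('z',spin)).as_quat()
E
python3 - <<'E'
from h import *
from scipy.optimize import least_squares
px=np.array([[128,67],[655,70],[128,136],[653,140],[350,244],[432,244],[363,63],[422,63]])/2.4+[110,155]
P=np.array([[39,300,95],[39,-300,95],[-38,300,83],[-38,-300,83],[-158,43,95],[-158,-43,95],[40,32,137],[40,-32,137]])
f=lambda q:(proj("top",w(P,q))-px).ravel()
r=least_squares(f,[560,-35,0]); q=r.x; print(q,f(q).reshape(-1,2).round(1).tolist())
np.save("q.npy",q)
print("tins expected",w([[-57,0,148],[-106,0,160]],q).round())
gp=np.array([[300,102],[483,102]])/2.4+[110,155]
for a in(-.26,-.13,0,.13,.26):
    c,s=np.cos(a),np.sin(a)
    G=[[0,y*c+18*s,50+18*c+y*s] for y in(105,-105)]
    print(a,(proj("top",w(G,q))-gp)[:,0].round(1))
for tl in(.5,.6,.7,.8):
    for sp in (0,np.pi):
        print(tl,sp,[inverse_kinematics(list(w([x,0,z],q)[0]),tool(q[2],tl,sp)) is not None for x,z in((-170,150),(-150,88),(-30,88))])
for sp in(np.pi/2,-np.pi/2):
    print([inverse_kinematics(list(w([0,y,z],q)[0]),tool(q[2],0,sp)) is not None for y in(95,-95) for z in(220,40)])
E
```

```text
[ 5.63021380e+02 -3.51502302e+01 -5.28487586e-03] [[-2.4, -0.4], [2.1, 0.1], [-1.9, -0.0], [2.2, -0.3], [1.0, 0.4], [-0.8, 0.6], [-0.1, -0.4], [0.0, -0.2]]
tins expected [[506. -35. 148.]
 [457. -35. 160.]]
-0.26 [3.6 1.8]
-0.13 [1.4 1.5]
0 [-0.1  0.6]
0.13 [-1.1 -0.9]
0.26 [-1.3 -3.1]
0.5 0 [False, False, True]
0.5 3.141592653589793 [False, False, True]
0.6 0 [False, False, True]
0.6 3.141592653589793 [False, False, True]
0.7 0 [False, False, True]
0.7 3.141592653589793 [False, False, True]
0.8 0 [False, False, True]
0.8 3.141592653589793 [False, False, True]
[False, False, True, True]
[True, True, True, True]
```

```bash
python3 - <<'E'
from h import *
q=np.load("q.npy")
for sp in (0,np.pi):
  for tl in(0,.1,.2,.25,.3,.35,.4):
    print(sp,tl,[(z,[x for x in range(-160,-30,6) if inverse_kinematics(list(w([x,0,z],q)[0]),tool(q[2],tl,sp)) is not None][:1]) for z in(90,120,200)])
J=inverse_kinematics(list(w([-30,0,90],q)[0]),tool(q[2],.5,0));print(J)
J=inverse_kinematics(list(w([-30,0,90],q)[0]),tool(q[2],.5,np.pi));print(J)
E
```

```text
0 0 [(90, [-160]), (120, [-160]), (200, [-160])]
0 0.1 [(90, [-160]), (120, [-160]), (200, [-160])]
0 0.2 [(90, [-160]), (120, [-160]), (200, [-160])]
0 0.25 [(90, [-160]), (120, [-160]), (200, [-160])]
0 0.3 [(90, [-160]), (120, [-160]), (200, [-160])]
0 0.35 [(90, [-160]), (120, [-160]), (200, [-160])]
0 0.4 [(90, [-160]), (120, [-160]), (200, [-160])]
3.141592653589793 0 [(90, [-160]), (120, [-160]), (200, [-160])]
3.141592653589793 0.1 [(90, [-160]), (120, [-160]), (200, [-160])]
3.141592653589793 0.2 [(90, [-160]), (120, [-160]), (200, [-160])]
3.141592653589793 0.25 [(90, [-160]), (120, [-160]), (200, [-160])]
3.141592653589793 0.3 [(90, [-130]), (120, [-160]), (200, [-160])]
3.141592653589793 0.35 [(90, [-160]), (120, [-130]), (200, [-160])]
3.141592653589793 0.4 [(90, [-160]), (120, [-160]), (200, [-160])]
[-0.37835193  0.58791471  2.15783874  1.96917774  0.19073853 -0.73582362]
[-0.37835193  0.58791471  2.15783874  1.96917774  0.19073853  2.40576903]
```

```bash
cat >> h.py <<'E'
q=np.load("q.npy")
def press(y):
    o=tool(q[2],0,-np.pi/2)
    manip.move_ptp(list(w([0,y,200],q)[0]),o)
    manip.movel(list(w([0,y,100],q)[0]),o)
    f0=np.array(manip.current_ft_force())
    for z in range(96,38,-4):
        manip.movel(list(w([0,y,z],q)[0]),o,max_speed=60)
        f=np.array(manip.current_ft_force())-f0
        print(z,round(manip.current_ee_pos()[2],1),f.round(1))
        if f[2]>12: break
    manip.movel(list(w([0,y,200],q)[0]),o)
E
python3 - <<'E'
from h import *
import cv2
manip.grip(0); press(95)
manip.move_ptp(list(w([-165,0,200],q)[0]),tool(q[2],.25))
print(manip.current_time(),manip.current_joint_positions())
print([inverse_kinematics(list(w([x,0,92],q)[0]),tool(q[2],.25)) for x in(-165,-135,-85,-35)])
cv2.imwrite("pics/t1.png",cv2.resize(vision.capture("scene")[140:340,150:460],None,fx=2.5,fy=2.5,interpolation=cv2.INTER_CUBIC))
E
```

```text
96 96.6 [-0.3 -0.5 -0.4]
92 91.9 [-0.2 -0.2 -0.8]
88 87.7 [ 0.1 -0.5 -1.1]
84 83.6 [-0.7  0.6 -0.7]
80 79.7 [-0.5 -0.  -1.2]
76 75.7 [-1.2  0.6 -0.8]
72 71.7 [-1.4  0.5 -1.2]
68 67.7 [ 0.5 -0.3 -0.8]
64 63.7 [-0.4  0.7 -0.5]
60 59.9 [-0.4  0.4 -0.1]
56 55.8 [ 0.1 -0.1 -0.2]
52 51.7 [-0.6  1.  -0.5]
48 47.7 [ 0.3  0.8 -0.5]
44 46.4 [-3.6  1.2 17.8]
11.8167 [-0.45395355  0.1826705   2.16680251  0.19894827  0.57377483  0.96548452]
[array([-0.45410185,  0.48367481,  2.29793346,  0.68019759,  0.17151969,
        0.46122238]), array([-0.41512831,  0.49405349,  2.22288967,  0.47343455,  0.2179354 ,
        0.7085815 ]), array([-0.36342204,  0.52008186,  2.10014489,  0.29868739,  0.29915003,
        0.93675432]), array([-0.32337456,  0.55355484,  1.97805675,  0.21033557,  0.37965172,
        1.06621755])]
```

View pics/t1.png

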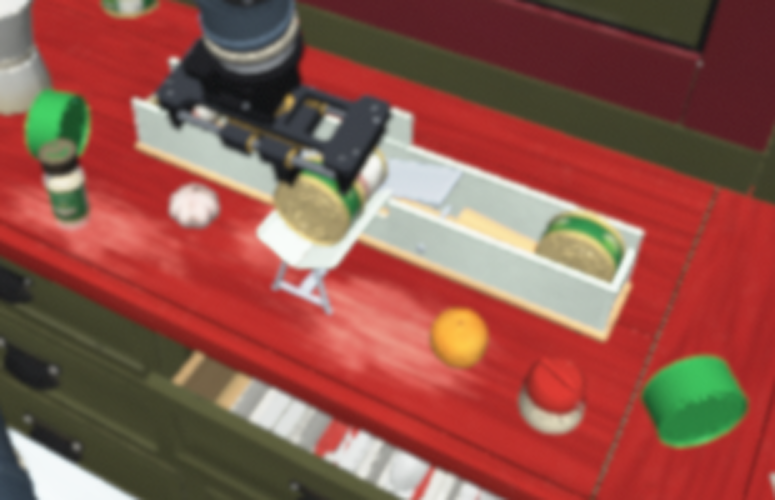

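```bash
cat >> h.py <<'E'
from rig import spot_in
OP=tool(q[2],.25)
def rk(p):
    c,s=np.cos(q[2]),np.sin(q[2]); d=np.array(p)-[q[0],q[1],0]
    return [round(c*d[0]+s*d[1]),round(-s*d[0]+c*d[1]),round(d[2])]
def go(x,z=92,v=40): manip.movel(list(w([x,0,z],q)[0]),OP,max_speed=v)
def look(n):
    for c in("scene","top"):
        vision.capture(c)
        print(c,n,[(round(d["conf"],2),rk(d["xyz"])) for d in spot_in(c,n)[:4]])
E
python3 - <<'E'
from h import *
go(-165,92,150)
f0=np.array(manip.current_ft_force())
for x in(-145,-125,-105,-92,-84):
    go(x); print(x,(np.array(manip.current_ft_force())-f0).round(1))
go(-92); manip.hold(.4)
look("tall_tin"); look("flat_tin"); print(manip.current_time())
import cv2
cv2.imwrite("pics/t2.png",cv2.resize(vision.capture("top")[155:305,110:440],None,fx=2.4,fy=2.4,interpolation=cv2.INTER_CUBIC))
E
```

```text
-145 [-1.3 -1.5  0.7]
-125 [-1.1 -0.   0.5]
-105 [-0.2 -1.1  0.8]
-92 [ 0.6 -1.8  0.7]
-84 [ 0.4 -1.  -0.1]
scene tall_tin [(0.71, [-112, 164, 34]), (0.67, [-21, 187, 100])]
top tall_tin [(0.79, [-7, 176, 97]), (0.52, [1, 0, 67]), (0.51, [-177, 285, 105])]
scene flat_tin [(0.85, [-93, 364, 68]), (0.73, [-108, -391, 63])]
top flat_tin [(0.98, [-90, 370, 74]), (0.84, [-51, 3, 150]), (0.76, [-101, -388, 78])]
16.975
```

View pics/t2.png

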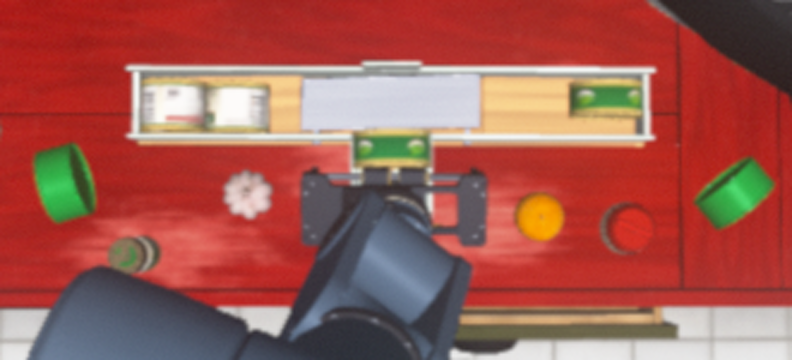

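The tall tin lies in the left lane beside its twin (crop px 237,107), and the flat waits at the mouth (392,148). Next I tip the gate right and push the flat in.

```bash
python3 - <<'E'
from h import *
import cv2
go(-120,92,150); go(-150,200,200)
press(-95)
manip.move_ptp(list(w([-150,0,200],q)[0]),OP)
go(-130,92,200)
for x in(-90,-60,-43): go(x)
go(-51); manip.hold(.4)
look("flat_tin"); print(manip.current_time())
cv2.imwrite("pics/t3.png",cv2.resize(vision.capture("top")[155:305,110:440],None,fx=2.4,fy=2.4,interpolation=cv2.INTER_CUBIC))
E
```

```text
96 96.6 [ 0.2 -0.7 -0. ]
92 92.3 [ 0.  -0.6  1.6]
88 87.9 [-0.2 -0.6  1.8]
84 83.5 [ 0.  -0.6  1.9]
80 79.5 [-0.1 -0.7  0.8]
76 75.5 [-1.6 -1.3 -0.2]
72 71.6 [-0.2 -1.   1.1]
68 67.6 [-0.4 -0.6  0.6]
64 63.7 [-0.4 -1.4 -0.4]
60 59.7 [-0.1 -0.5  0.3]
56 55.7 [-0.9 -0.7  0.4]
52 51.7 [ 0.1 -1.2 -0.4]
48 47.7 [-0.4 -0.6 -0.1]
44 45.0 [-1.1 -1.   8.8]
40 44.3 [-7.   1.3 30.8]
scene flat_tin [(0.95, [-111, -392, 62]), (0.94, [-93, 365, 69]), (0.74, [-10, -19, 133])]
top flat_tin [(0.68, [-100, -388, 82]), (0.6, [-90, 371, 75])]
30.675
```

View pics/t3.png

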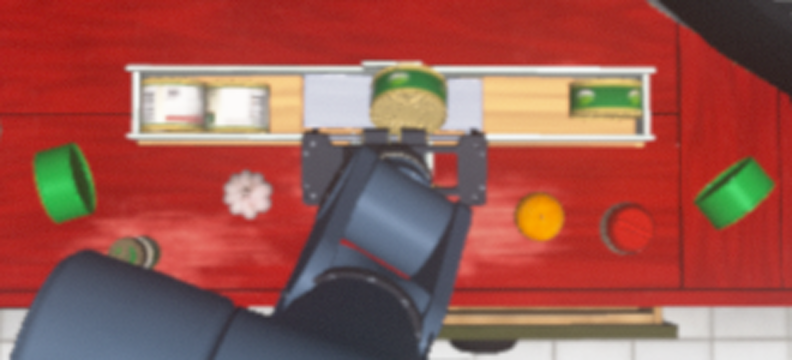

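The flat tin has tipped forward against the backstop, with its near face up at crop (408,105). That is the case the task foresees, so I push low in small steps, easing each time.

```bash
python3 - <<'E'
from h import *
import cv2
go(-58); go(-58,84)
f0=np.array(manip.current_ft_force())
for x in(-38,-33,-28):
    go(x,84,30); print(x,(np.array(manip.current_ft_force())-f0).round(1))
    go(x-12,84,60); manip.hold(.5)
    vision.capture("top"); r=[rk(d["xyz"]) for d in spot_in("top","flat_tin")]
    vision.capture("scene"); s=[rk(d["xyz"]) for d in spot_in("scene","flat_tin")]
    print(r,s)
    if not any(abs(p[1])<60 for p in r+s): break
print(manip.current_time())
a=cv2.resize(vision.capture("scene")[160:290,200:420],None,fx=2.4,fy=2.4,interpolation=cv2.INTER_CUBIC)
b=cv2.resize(vision.capture("top")[160:270,160:380],None,fx=2.4,fy=2.4,interpolation=cv2.INTER_CUBIC)
cv2.imwrite("pics/t4.png",np.vstack([a,b]))
E
```

```text
-38 [-0.2  1.8  0.5]
[[-99, -388, 79], [-2, -151, 104], [-88, 371, 75]] [[-111, -393, 62], [-95, 363, 67], [-20, -161, 98], [-35, -35, 63], [-20, 176, 96]]
-33 [0.1 2.2 0.2]
[[-98, -388, 78], [-3, -155, 106], [-87, 368, 74]] [[-19, -163, 100], [-109, -395, 62], [-95, 363, 70]]
35.0333
```

View pics/t4.png

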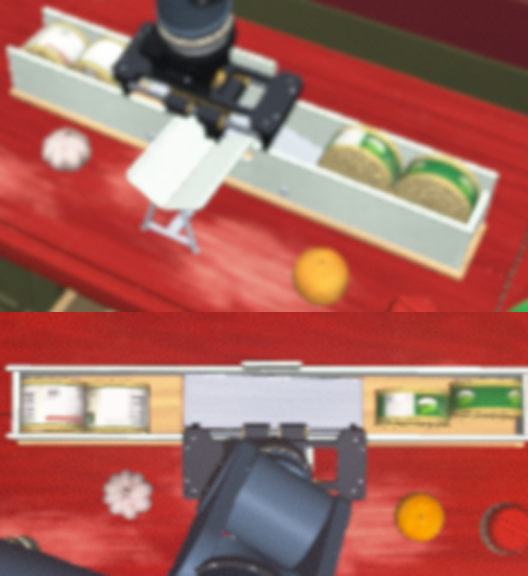

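Both tins are in their lanes: the tall pair on the left, the flat pair on the right (lower view 410,405 and 487,398). I'll retract and hand in.

```bash
python3 - <<'E'
from h import *
from rig import order
go(-110,92,150); go(-150,200,200); manip.hold(.5)
look("flat_tin"); look("tall_tin"); print(manip.current_time())
print(order.job_done())
E
```

```text
scene flat_tin [(0.98, [-19, -161, 98]), (0.78, [-95, 363, 68]), (0.73, [12, -29, 62]), (0.66, [-113, -392, 66])]
top flat_tin [(0.78, [-5, -151, 107]), (0.72, [-95, -389, 79]), (0.62, [-91, 372, 74])]
scene tall_tin [(0.73, [-42, -29, 62]), (0.52, [-33, 190, 92])]
top tall_tin [(0.85, [-6, 176, 96])]
37.3417
the job is handed in; nothing more can be done
None
```

Both tins are loaded: the tall one lies in the left lane and the flat one in the right, each beside its own kind, and I handed the job in at about 37 s of the 67 s limit; no verdict was returned.

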